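# Check a teapot's strainer with an inspection mirror

## Robot

A 7-joint arm with a two-finger parallel gripper is mounted at the origin on the work surface. World frame = base frame: x ahead of the robot, y to its left, z up, the work surface at z = 0. Lengths are in m, angles in rad, forces in N, time in s.
With the tool pointing down it reaches from about 0.425 to 1.025 m from the base axis. Payload 9.4 kg.
Tool frame: the origin (TCP) lies midway between the tips of the shut fingers; the grasp point (between the pads) lies 19 mm behind it (arm.grip_point_offset is the distance from the TCP to the grasp point, in m); z points along the fingers, y is the line along which they close (so a half turn about z gives the same grasp; the last joint's range is limited). The gripper opens to 93 mm and grips with 3 to 60 N. Pads are 15 mm wide; open, the fingers measure 128 mm over their backs; the gripper's body (75 mm by 188 mm) begins 65 mm behind the grasp point.
Start: joints at [-1.284, 0.599, -0.003, 1.599, 0.002, 0.943, -0.08], TCP at [0.258, 0.678, 0.219] pointing down, gripper open.
Joint ranges: [-2.57, 2.57], [-0.35, 1.97], [-1.29, 1.29], [0.11, 2.56], [-1.05, 4.19], [0.11, 1.86], [-2.63, 2.63]. Speed limits (rad/s): [2.22, 2.22, 3.01, 3.01, 3.14, 3.14, 3.14].

## Interface

Orientations are given as a unit quaternion [w, x, y, z].
In Python, from plant import arm gives the robot as it stands.
- The arm moves only by the tool drive_tool, never from a script. Its argument "moves" is a list of rows, each an object of numbers: "x", "y", "z": the shift along the tool's x, y, z in cm; "wx", "wy", "wz": the turn, a rotation vector about the tool's x, y, z in rad. A call has 1 to 20 rows; each row is the pose to reach, as a shift and turn from the pose commanded when the call began, along the tool's axes at that moment; what a row does not reach only later rows make up. A row lasts 1/10 s, in which the tool goes at most 50 mm and 8.59 degrees, less where a joint would pass 70% of its speed; a pose out of reach is approached as far as the arm can. A call with a gripper value outside its range is refused whole. "jaw" is the closure in counts, from 0 (fully open) to 255 (shut), set as the call begins (left out, the last holds). The fingers move at their own pace and stop on an object; the grip force is fixed at half the most. Time passes only in rows, so rows that repeat a pose let the fingers close. It gives the time, the measured TCP pose, the force, the opening and the grip force at its end, in the units of the state.
- arm.read_state(): the state, without advancing time (a new reading comes with each control period).
- arm.capture(name): name is "side" or "top" or "wrist"; returns (picture, depth): 480x640x3 uint8, blue, green, red; 480x640 float32, m along the optical axis (not along the pixel's ray), 0 where there is no reading.
- arm.camera_model(name): a dict with "mtx" (3x3 intrinsics, pixels), "rvec" (rotation vector, rad) and "tvec" (3), from world to camera coordinates, as OpenCV has them. Camera axes: x right, y down, z forward; pixel columns grow to the right and rows downward; lengths in m; the calibration is good to about 2 mm. A picture is of the moment at which its call begins: read the wrist's pose just before it. camera_model takes no time and is no camera call; for the wrist camera it gives the pose at the moment of the call.
- arm.finish_job(): hands the job in; it is judged then, once.
The state is a dict: "t": time; "qpos": joint angles; "qd": joint speeds; "tau": joint torques, N m; "ee_pos": TCP position; "tcp_rot": TCP orientation; "ft_force": force on the tool from outside, world axes, zero at the start; "moment": the same for the moment, N m; "opening": finger opening in m; "finger_force": force on a finger pad.
Only numpy, scipy, OpenCV 4.12 (cv2) and the standard library are available. Lean on these libraries where they do the work, as an engineer would, in place of code of your own. Each camera call takes 0.05 s, during which the arm holds its last target. There are 200 camera calls.

## Task

Take the lighted inspection mirror out of the wooden stand and use it to look at the strainer holes inside the teapot that has its lid off: lower it down through the middle of the mouth, touching the pot with no part of it, until the mirror is level with the strainer and turned to face it. Finish while still holding it there by the handle, steady, upright, centred in the mouth and facing the spout squarely, and do not shift the pot or any of the other pieces on the stall.

Things in the scene. Friction and masses are not known exactly. Their poses are not given: they have to be found in the camera images.
- wand: Lighted inspection mirror (a dentist's mirror with a battery handle), 75 g or so, 183 mm long, hanging upright in the stand. Origin on its axis at the underside of its collar, which rests on the stand's board; z up along the axis, x the way the mirror faces. Round collar 34 mm across, 0 to 6 mm above the origin; handle above it, steel stem with the mirror below it.
- wand_grip (a point): Point on the axis inside the black handle, 58 mm above the wand's origin. The handle runs from 6 to 86 mm above the origin; 22 mm along x, 16 mm between two flats across y (grip it on the flats). A small grey thumb switch stands 4 mm out of its +x side, 53 to 71 mm above the origin.
- wand_mirror (a point): Centre of the round mirror, 16 mm across, on the axis 88 mm below the wand's origin, tilted 45 degrees: its bright side faces +x of the wand and up, to be looked into from above. The stem is 5 mm thick (9 mm at the top), cranked to -x near the mirror; nothing below the collar is more than 10 mm off the axis; lowest point 95 mm below the origin.
- wand_view (a point): The spot seen in the mirror: 49 mm from the mirror's centre along +x of the wand.
- stand: Wooden two-tier tool stand, fixed; foot 104 mm (x) by 164 mm (y), upper board 90 x 150 mm, 12 mm thick, its top 118 mm above the table. Origin under its centre on the table. The wand hangs in the 27 mm hole in the middle of the upper board; a needle tool and a trimming tool stand 48 mm to either side along y, their handles 20 mm higher than the board.
- pot: The open teapot of brown clay, lid off, 0.36 kg or so, loose on the table: body 109 mm across, rim 86 mm above the table. Origin under its centre on the table, z up, x towards the spout (spout tip 96 mm from the axis and 88 mm high; ear handle on the other side reaches 86 mm out, top 70 mm high).
- pot_mouth (a point): Centre of the pot's round mouth at the rim, 86 mm above the table: a hole 34 mm across with a straight neck 10 mm deep, opening out below into the belly (inside about 100 mm across at 36 mm above the table; inner floor 6 mm above the table).
- pot_strainer (a point): Middle of the strainer (a rosette of small holes in the inner wall at the root of the spout): 49 mm from the pot's axis towards the spout, 38 mm above the table, 48 mm below the rim.
- pot2: Bystander: second teapot, same clay, size and shape as the pot but with its lid on (110 mm tall, 109 mm across the body, spout reaches 96 mm from the axis). Origin under its centre.
- pot_lid: Bystander: the loose lid of the open teapot, lying on the table: disc 51 mm across with a small knob, 24 mm tall. Origin under its centre.
- square_cup1: Bystander: square unglazed clay cup, 58 x 58 x 68 mm tall. Origin under its centre.
- square_cup2: Bystander: a second square clay cup, 58 x 58 x 68 mm tall. Origin under its centre.
- bowl: Bystander: ivory bowl, 120 mm across, 55 mm tall. Origin under its centre.
- teacup: Bystander: small round ivory cup, 68 mm across, 45 mm tall. Origin under its centre.
- jar: Bystander: small dark lidded jar, 96 mm across, 99 mm tall. Origin under its centre.
- tall_cup: Bystander: tall round clay cup, 66 mm across, 85 mm tall. Origin under its centre.
Things that resemble listed ones, but are neither listed nor needed, are in the scene too. What is shaped like the wand but turquoise is not meant. What is shaped like the stand but green is not meant.

How it is judged:
By the outcome, as a careful person would: the job done as asked, in the order asked, and still so for the second after the job is handed in, while the arm keeps its last pose, push and grip.
It also fails if it takes over 51 s, if anything falls off the work surface, if the arm or the gripper's body presses on something with over 40 N, if the wrist force passes 120 N, or if a joint passes its speed limit or range.

## Working session

There is one attempt and no reset: what is moved stays moved. The work goes in short steps, Python scripts to look and compute and a tool call to move; the robot and the scene stay as the last step left them, time stands still between calls to the robot, and variables do not carry over. Pictures are saved under pics/ and viewed, at most 10 in all, crops included, and the job is handed in when it is done.

Besides the shell and the picture viewer there is one more tool, called after ">>>" by a JSON object that holds its "fn" and its "kwargs". drive_tool: Moves the arm, as the interface text tells. Its arguments: {"type":"object","properties":{"moves":{"type":"array"},"jaw":{"type":"number"}},"required":["moves"]}

```bash
mkdir -p pics
cat > h.py <<'E'
import numpy as np, cv2
from plant import arm
def cam(n):
    m=arm.camera_model(n); R=cv2.Rodrigues(np.array(m["rvec"],float))[0]
    return np.array(m["mtx"],float),R,np.array(m["tvec"],float).ravel()
def grab(n):
    c=cam(n); p,d=arm.capture(n); np.savez(f"{n}.npz",p=p,d=d,K=c[0],R=c[1],t=c[2]); return p,d
def load(n):
    z=np.load(f"{n}.npz"); return z["p"],z["d"],(z["K"],z["R"],z["t"])
def onplane(c,uv,z):
    K,R,t=c; uv=np.atleast_2d(uv).astype(float)
    r=(R.T@np.linalg.solve(K,np.c_[uv,np.ones(len(uv))].T)).T
    o=-R.T@t; return o+r*((z-o[2])/r[:,2])[:,None]
def cloud(d,c):
    K,R,t=c; v,u=np.mgrid[:d.shape[0],:d.shape[1]]
    P=np.stack([(u-K[0,2])/K[0,0]*d,(v-K[1,2])/K[1,1]*d,d],-1)
    return (P-t)@R
def proj(c,P):
    K,R,t=c; q=(np.atleast_2d(P)@R.T+t)@K.T; return q[:,:2]/q[:,2:]
E
python3 - <<'E'
from h import *
for n in("top","side"):
    p,d=grab(n); cv2.imwrite(f"pics/{n}1.png",p); K,R,t=cam(n); print(n,-R.T@t,R[2],K[0,0])
s=arm.read_state(); print(s["t"],s["ee_pos"],s["tcp_rot"],s["opening"],arm.grip_point_offset)
E
```

```text
top [0.47296174 0.04940458 1.05358114] [ 0.08558593  0.00386826 -0.99632328] 463.0416097619245
side [0.4249714  0.6947339  0.92555067] [ 0.11287409 -0.61325187 -0.78178104] 484.9734456718411
0.1 [0.25782263 0.67715456 0.21782999] [-6.99765738e-05  1.80871633e-01  9.83506466e-01 -6.92147239e-04] 0.09278081034319452 0.0188
```

View pics/top1.png

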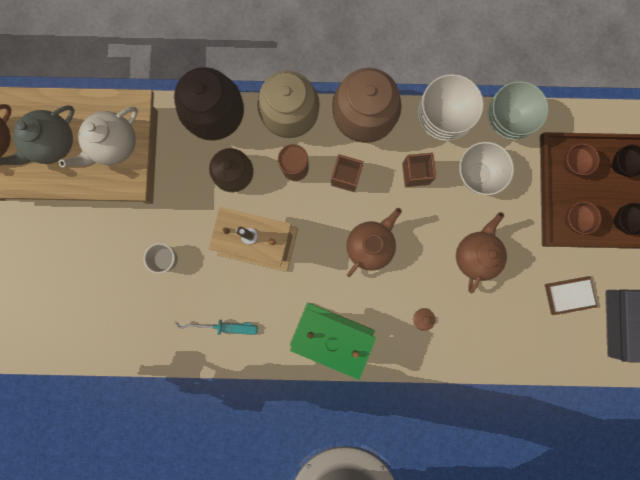

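View pics/side1.png

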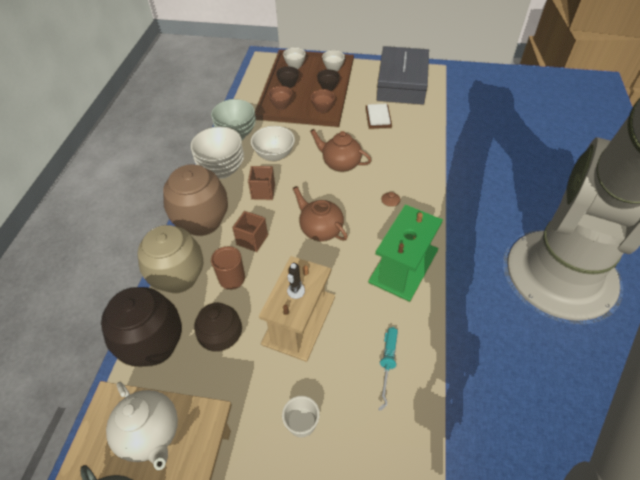

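The top view shows three pairs that could be confused:
- **Teapots:** (372,246) has an open mouth and (482,256) has a lid with a knob, so the first is the pot.
- **Stands:** the one at (252,239) is wooden and the one at (333,342) is green, so the wooden one is meant.
- **Wands:** the black one hanging at (247,234) is meant. The turquoise one lying at (235,328) is not.

I'll confirm this in one enlarged crop.

Run:
```python
from h import *
p,d,c=load("top"); q,e,cs=load("side")
def cr(p,u,v,w=50,h=37): return cv2.resize(p[v-h:v+h,u-w:u+w],(400,296),interpolation=cv2.INTER_CUBIC)
cv2.imwrite("pics/crop1.png",np.vstack([np.hstack([cr(p,250,238),cr(p,375,240)]),np.hstack([cr(q,297,285),cr(q,322,215)])]))
P=cloud(d,c)
for u,v in[(247,234),(250,239),(240,250),(372,246),(372,236),(362,246),(383,246),(372,256),(397,212),(226,231),(272,242),(300,300)]: print(u,v,P[v,u].round(3))
# stand board top
m=(abs(P[...,2]-.118)<.008)
n,l,st,ce=cv2.connectedComponentsWithStats(m.astype(np.uint8))
for i in range(1,n):
    if st[i,4]>400:
        X=P[l==i]; r=cv2.minAreaRect(X[:,:2].astype(np.float32)); print(ce[i],st[i,4],r)
```

```text
247 234 [0.563 0.198 0.197]
250 239 [0.559 0.2   0.147]
240 250 [0.539 0.225 0.116]
372 246 [ 0.562 -0.054  0.005]
372 236 [ 0.584 -0.054  0.006]
362 246 [ 0.555 -0.026  0.076]
383 246 [ 0.557 -0.071  0.072]
372 256 [ 0.535 -0.048  0.072]
397 212 [ 0.628 -0.098  0.088]
226 231 [0.575 0.25  0.137]
272 242 [0.554 0.158 0.138]
300 300 [ 0.436  0.107 -0.   ]
[287.77853881 103.27853881] 876 ((0.8592458963394165, 0.13949817419052124), (0.11702054738998413, 0.115412637591362), 0.2268483191728592)
[249.49819138 236.2709635 ] 3041 ((0.5678896307945251, 0.20763429999351501), (0.15112969279289246, 0.09035471826791763), 77.59464263916016)
[332.48209366 343.87174778] 3267 ((0.35496780276298523, 0.033643417060375214), (0.15009300410747528, 0.09042965620756149), 68.9178466796875)
```

View pics/crop1.png

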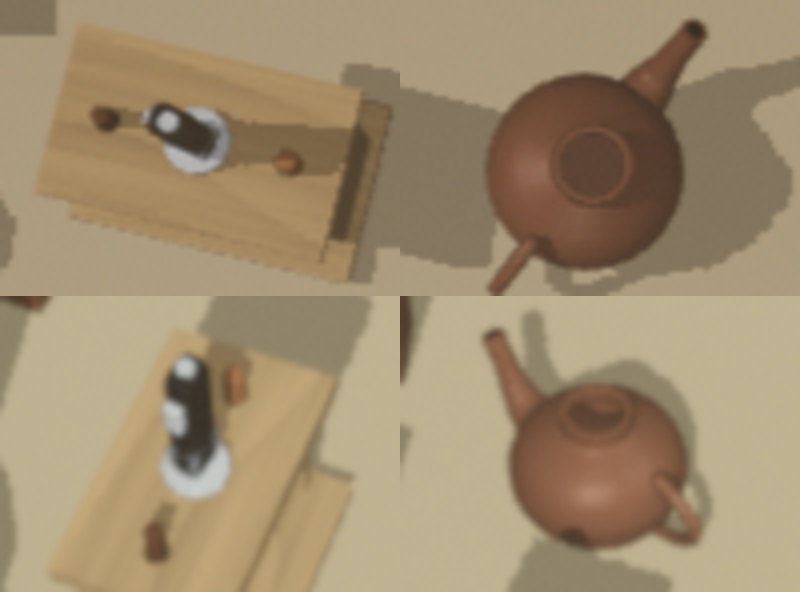

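The crop confirms all three: the black wand with its grey switch is in the wooden stand, and the pot with the open mouth has its spout towards the upper right of the top view. Next I'll get coarse positions and the wrist camera offset.

```bash
cat >> h.py <<'E'
from scipy.optimize import least_squares
from scipy.spatial.transform import Rotation as Ro
def circ(X,r0=None):
    X=X[:,:2]; f=lambda s:np.hypot(X[:,0]-s[0],X[:,1]-s[1])-(s[2] if r0 is None else r0)
    return least_squares(f,[*np.median(X,0),.02],loss="soft_l1",f_scale=.001).x
def tool():
    s=arm.read_state(); q=s["tcp_rot"]; return np.array(s["ee_pos"]),Ro.from_quat([q[1],q[2],q[3],q[0]]).as_matrix()
E
python3 - <<'E'
from h import *
for n in("top","side"):
    p,d,c=load(n); P=cloud(d,c)
    near=np.hypot(P[...,0]-.557,P[...,1]+.05)<.045
    X=P[near&(P[...,2]>.079)]; print(n,"rim",len(X),circ(X),X[:,2].max())
    b=np.hypot(P[...,0]-.557,P[...,1]+.05)<.13
    S=P[b&(np.hypot(P[...,0]-.557,P[...,1]+.05)>.07)&(P[...,2]>.075)&(P[...,2]<.1)]; print("spout",len(S),S.mean(0))
    w=np.hypot(P[...,0]-.567,P[...,1]-.208)<.03
    for a,b2 in((.121,.13),(.14,.165),(.165,.195),(.195,.215)):
        X=P[w&(P[...,2]>a)&(P[...,2]<b2)]; print(a,len(X),X.mean(0).round(4) if len(X) else'', circ(X) if len(X)>10 else '')
pt,Rt=tool(); K,R,t=cam("wrist"); o=-R.T@t
print("cam in tool",Rt.T@(o-pt),"look",Rt.T@R[2], "imgx",Rt.T@R[0],K[0,0]); print(Rt.round(3),pt)
E
```

```text
top rim 121 [ 0.55972748 -0.04702733  0.01906772] 0.08934942960054089
spout 60 [ 0.62839542 -0.09769023  0.08343361]
0.121 109 [0.5644 0.2047 0.1234] [0.56751296 0.20733273 0.01419321]
0.14 23 [0.5631 0.199  0.1513] [ -97.22850396 -178.97316161  204.12162177]
0.165 34 [0.5638 0.2024 0.1808] [0.56955992 0.20789714 0.01241074]
0.195 93 [0.5671 0.2063 0.2024] [0.56723112 0.20662785 0.00706901]
side rim 113 [ 0.56031815 -0.04540332  0.01896358] 0.08954520124224141
spout 42 [ 0.62835569 -0.09455155  0.08189958]
0.121 102 [0.566  0.215  0.1233] [0.56899956 0.20763885 0.01370875]
0.14 84 [0.5661 0.2145 0.1521] [0.57001023 0.20765693 0.01086391]
0.165 112 [0.5663 0.216  0.1814] [0.57428507 0.20559269 0.01513998]
0.195 88 [0.5671 0.2107 0.2009] [0.56766814 0.20957669 0.00683348]
cam in tool [ 0.06732192 -0.00018141 -0.16573402] look [-2.42749156e-01 -1.73209192e-04  9.70089077e-01] imgx [5.59934175e-04 9.99999792e-01 3.18664245e-04] 356.52843086918244
[[-0.935  0.356 -0.   ]
 [ 0.356  0.935 -0.001]
 [-0.    -0.001 -1.   ]] [0.25782263 0.67715456 0.21782999]
```

>>> {"fn": "drive_tool", "kwargs": {"moves": [{"z":-4},{"z":-8,"x":-3,"y":-2,"wz":0.1},{"x":-45.7,"y":-32.9,"z":-8,"wz":1.99},{"x":-45.7,"y":-32.9,"z":-8,"wz":1.99},{"x":-45.7,"y":-32.9,"z":-8,"wz":1.99},{"x":-45.7,"y":-32.9,"z":-8,"wz":1.99},{"x":-45.7,"y":-32.9,"z":-8,"wz":1.99},{"x":-45.7,"y":-32.9,"z":-8,"wz":1.99},{"x":-45.7,"y":-32.9,"z":-8,"wz":1.99},{"x":-45.7,"y":-32.9,"z":-8,"wz":1.99},{"x":-45.7,"y":-32.9,"z":-8,"wz":1.99},{"x":-45.7,"y":-32.9,"z":-8,"wz":1.99},{"x":-45.7,"y":-32.9,"z":-8,"wz":1.99},{"x":-45.7,"y":-32.9,"z":-8,"wz":1.99},{"x":-45.7,"y":-32.9,"z":-8,"wz":1.99},{"x":-45.7,"y":-32.9,"z":-8,"wz":1.99},{"x":-45.7,"y":-32.9,"z":-8,"wz":1.99},{"x":-45.7,"y":-32.9,"z":-8,"wz":1.99},{"x":-45.7,"y":-32.9,"z":-8,"wz":1.99},{"x":-45.7,"y":-32.9,"z":-8,"wz":1.99}]}}

```text
validation failed for argument at $.mo...
```

Run:
```python
from h import *
s=arm.read_state(); print(s["t"],np.round(s["qpos"],2),abs(np.array(s["qd"])).max(),s["ft_force"])
pt,Rt=tool(); print(pt,Rt.round(3))
p,d=grab("wrist"); c=cam("wrist"); uv=proj(c,[.568,.2075,.2])[0]; print(uv)
cv2.imwrite("pics/w1.png",p)
```

```text
0.1 [-1.28  0.6  -0.    1.6   0.    0.94 -0.08] 0.0035990484881875174 [-0.19602574 -0.26763674  0.00800078]
[0.25782263 0.67715456 0.21782999] [[-0.935  0.356 -0.   ]
 [ 0.356  0.935 -0.001]
 [-0.    -0.001 -1.   ]]
[-68.79667744 776.79968452]
```

View pics/w1.png

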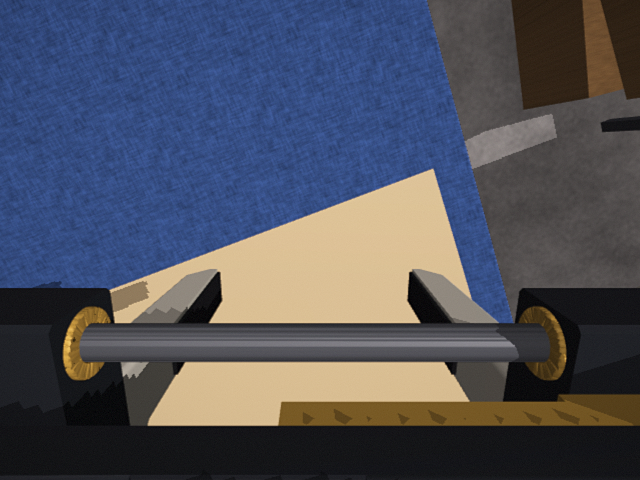

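The move was refused, so nothing moved. This wrist picture shows only the fingers at (220,290) and (410,290) over the table edge. I'll retry with every key given in each row.

>>> {"fn": "drive_tool", "kwargs": {"moves": [{"x":0,"y":0,"z":-4,"wx":0,"wy":0,"wz":0},{"x":-3,"y":-2,"z":-8,"wx":0,"wy":0,"wz":0.1}]}}

```text
t: 0.35
ee_pos: [0.2732, 0.6526, 0.2949]
tcp_rot: [-0.002, 0.227, 0.974, -0.001]
ft_force: [0.2, 0.4, 0.7]
opening: 0.093
finger_force: 0.0
```

>>> {"fn": "drive_tool", "kwargs": {"moves": [{"x":-45.6,"y":-26.4,"z":0,"wx":0,"wy":0,"wz":1.89},{"x":-45.6,"y":-26.4,"z":0,"wx":0,"wy":0,"wz":1.89},{"x":-45.6,"y":-26.4,"z":0,"wx":0,"wy":0,"wz":1.89},{"x":-45.6,"y":-26.4,"z":0,"wx":0,"wy":0,"wz":1.89},{"x":-45.6,"y":-26.4,"z":0,"wx":0,"wy":0,"wz":1.89},{"x":-45.6,"y":-26.4,"z":0,"wx":0,"wy":0,"wz":1.89},{"x":-45.6,"y":-26.4,"z":0,"wx":0,"wy":0,"wz":1.89},{"x":-45.6,"y":-26.4,"z":0,"wx":0,"wy":0,"wz":1.89},{"x":-45.6,"y":-26.4,"z":0,"wx":0,"wy":0,"wz":1.89},{"x":-45.6,"y":-26.4,"z":0,"wx":0,"wy":0,"wz":1.89},{"x":-45.6,"y":-26.4,"z":0,"wx":0,"wy":0,"wz":1.89},{"x":-45.6,"y":-26.4,"z":0,"wx":0,"wy":0,"wz":1.89},{"x":-45.6,"y":-26.4,"z":0,"wx":0,"wy":0,"wz":1.89},{"x":-45.6,"y":-26.4,"z":0,"wx":0,"wy":0,"wz":1.89},{"x":-45.6,"y":-26.4,"z":0,"wx":0,"wy":0,"wz":1.89},{"x":-45.6,"y":-26.4,"z":0,"wx":0,"wy":0,"wz":1.89}]}}

```text
t: 1.95
ee_pos: [0.5669, 0.2105, 0.2957]
tcp_rot: [-0.0, 0.923, 0.385, -0.0]
ft_force: [0.4, -0.6, 0.1]
opening: 0.0931
finger_force: 0.0
```

Run:
```python
from h import *
s=arm.read_state(); print(s["t"],np.round(s["qpos"],2),abs(np.array(s["qd"])).max())
pt,Rt=tool(); print(pt,Rt.round(3))
p,d=grab("wrist"); c=cam("wrist"); print(proj(c,[[.568,.2075,.204],[.568,.2075,.121]]))
cv2.imwrite("pics/w2.png",p)
```

```text
1.95 [-0.85  0.42  0.59  1.82 -0.27  0.98 -0.93] 0.006964542482906951
[0.56694968 0.21048045 0.29573268] [[ 0.703  0.711 -0.   ]
 [ 0.711 -0.703  0.   ]
 [-0.    -0.    -1.   ]]
[[318.28516029 240.78862058]
 [317.43607648 218.90028417]]
```

View pics/w2.png

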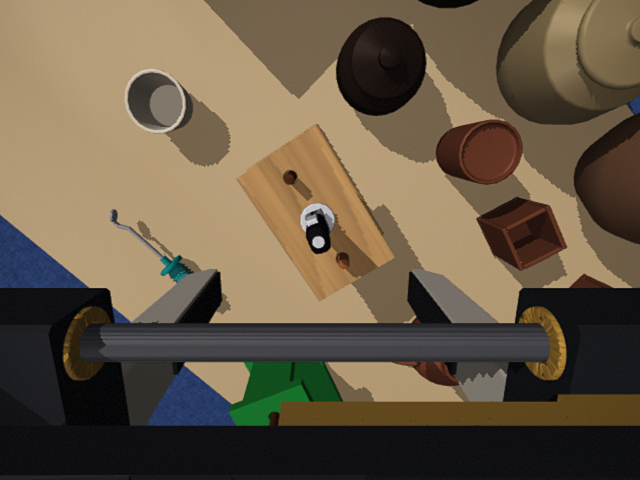

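The wand is in view with its cap at (318,241), collar at (317,217) and switch just above the handle at about (316,214). I'll enlarge that patch to read the yaw.

Run:
```python
from h import *
p,d,c=load("wrist"); P=cloud(d,c)
u0,v0,u1,v1=290,190,345,265
cv2.imwrite("pics/w2c.png",cv2.resize(p[v0:v1,u0:u1],None,fx=8,fy=8,interpolation=cv2.INTER_CUBIC))
w=np.zeros(d.shape,bool); w[v0:v1,u0:u1]=1
col=P[w&(abs(P[...,2]-.124)<.004)&(np.hypot(P[...,0]-.568,P[...,1]-.2075)<.02)]; print("collar",len(col),circ(col,.017))
cap=w&(P[...,2]>.196)&(P[...,2]<.215); X=P[cap]; r=cv2.minAreaRect(X[:,:2].astype(np.float32)); print("cap",len(X),X.mean(0),r,X[:,2].max())
hsv=cv2.cvtColor(p,cv2.COLOR_BGR2HSV)
for v in range(v0,v1,2):
    print(v," ".join(f"{hsv[v,u,2]:3d}" for u in range(300,336,2)),"|"," ".join(f"{int(P[v,u,2]*1000):3d}" for u in range(300,336,2)))
```

```text
collar 405 [0.56425486 0.2050004  0.02      ]
cap 543 [0.5684538  0.20834429 0.20244473] ((0.5675805807113647, 0.20729617774486542), (0.021870670840144157, 0.016224127262830734), 69.56131744384766) 0.20686441776384928
190 111 115 113 107 101 127 173 167 162 164 169 173 173 173 171 171 169 166 | 116 117 116 118 118 117 116 117 118 117 116 118 115 118 118 117 117 117
192 107 113 114 112 106 105 170 171 165 163 166 172 172 173 177 172 168 165 | 119 118 119 117 116 117 118 118 118 117 118 119 118 117 118 117 117 118
194 161 106 111 113 108 107 164 170 168 162 164 166 172 173 173 171 171 167 | 117 117 117 117 118 118 116 116 116 117 117 117 117 118 118 116 117 117
196 175 160 107 112 110 105 133 169 168 167 163 163 170 172 171 174 171 170 | 116 116 118 117 117 117 118 117 117 118 117 118 461 118 117 117 116 119
198 171 174 161 107 110 138 169 165 171 170 166 163 166 170 170 172 173 173 | 117 117 117 117 116 117 118 117 117 118 119 117 117 117 117 117 118 117
200 173 171 174 163 141 179 171 166 169 171 169 164 164 169 172 171 175 169 | 117 117 117 117 118 117 118 117 117 117 118 117 117 11
[... 4117 characters left out ...]
78 176 174 168 163 165 171 | 117 118 116 116 118 118 116 117 117 118 118 117 118 118 118 117 116 117
258 176 174 175 169 169 169 172 182 184 183 183 178 178 177 171 167 165 164 | 116 117 117 118 117 116 117 119 118 117 116 117 117 118 117 116 118 117
260 170 174 175 171 167 171 168 172 181 185 183 180 179 175 174 170 165 166 | 118 118 118 116 116 118 118 118 117 117 118 117 117 117 116 117 118 117
262 167 172 176 173 170 166 168 170 182 184 183 183 180 174 175 174 170 166 | 118 117 118 116 117 118 117 117 117 117 117 117 117 117 117 117 117 116
264 172 169 172 176 171 167 166 174 183 179 184 183 182 178 178 175 169 166 | 118 117 117 119 118 118 117 117 118 118 118 116 117 118 118 119 119 116
```

View pics/w2c.png

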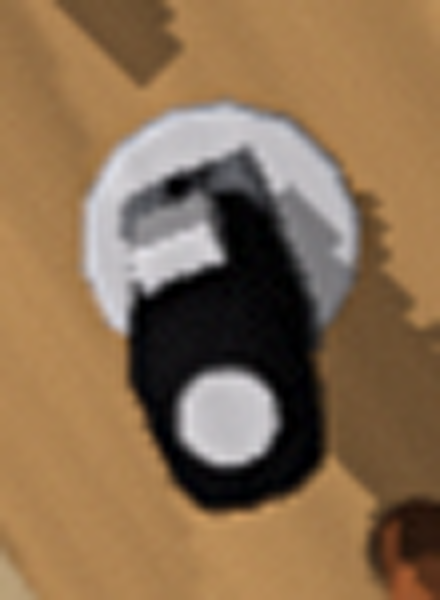

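Run:
```python
from h import *
p,d,c=load("wrist"); P=cloud(d,c)
w=np.zeros(d.shape,bool); w[190:265,290:345]=1
m=w&(P[...,2]>.197)
v,u=np.nonzero(m); X=onplane(c,np.c_[u,v],.202)[:,:2].astype(np.float32)
for Y in(X,P[m][:,:2]):
    C=np.cov(Y.T); e,V=np.linalg.eigh(C); a=V[:,1]; print(Y.mean(0),np.degrees(np.arctan2(a[1],a[0])%np.pi),np.sqrt(e))
print(cv2.minAreaRect(cv2.convexHull(X)))
s=w&(P[...,2]>.171)&(P[...,2]<.1905)&(p.max(2)>90); Y=P[s].mean(0)-[.5677,.2074,0]; print("switch",s.sum(),Y,np.degrees(np.arctan2(Y[1],Y[0])))
q=arm.read_state()
```

```text
[0.5684854  0.20837082] 59.063853898394484 [0.00469758 0.00654654]
[0.56948137 0.20940709] 49.91170602281794 [0.00444055 0.01167907]
((0.5724873542785645, 0.21302010118961334), (0.05317527800798416, 0.03429596498608589), 38.548091888427734)
switch 94 [0.0049525  0.01245806 0.18535786] 68.32049604579066
```

The wand yaw comes out at about 69°, and two readings agree: a cap rectangle of 21.9 x 16.2 mm at 69.6°, and the switch at 68.3°. Its axis is at (0.5676, 0.2074). I'll align, descend and then look again before closing.

>>> {"fn": "drive_tool", "kwargs": {"moves": [{"x":-0.17,"y":0.27,"z":0,"wx":0,"wy":0,"wz":-0.14},{"x":-0.17,"y":0.27,"z":0,"wx":0,"wy":0,"wz":-0.28},{"x":-0.17,"y":0.27,"z":2,"wx":0,"wy":0,"wz":-0.415},{"x":-0.17,"y":0.27,"z":5,"wx":0,"wy":0,"wz":-0.415},{"x":-0.17,"y":0.27,"z":5,"wx":0,"wy":0,"wz":-0.415},{"x":-0.17,"y":0.27,"z":5,"wx":0,"wy":0,"wz":-0.415}]}}

```text
t: 2.6
ee_pos: [0.5679, 0.2069, 0.2461]
tcp_rot: [0.0, 0.825, 0.566, -0.0]
ft_force: [0.1, 0.2, 0.8]
opening: 0.0931
finger_force: 0.0
```

Run:
```python
from h import *
p,d=grab("wrist"); c=cam("wrist"); P=cloud(d,c); pt,Rt=tool(); print(pt,Rt.round(3)[:,0],np.degrees(np.arctan2(Rt[1,0],Rt[0,0])))
near=np.hypot(P[...,0]-.5676,P[...,1]-.2074)<.02
m=(near&(P[...,2]>.199)&(P[...,2]<.21)).astype(np.uint8)
n,l,st,ce=cv2.connectedComponentsWithStats(m); i=1+st[1:,4].argmax(); X=P[l==i]
print(st[i],ce[i],X.mean(0),cv2.minAreaRect(X[:,:2].astype(np.float32)))
v,u=np.nonzero(l==i); Y=onplane(c,np.c_[u,v],.202)[:,:2].astype(np.float32); print(cv2.minAreaRect(Y))
g=Rt.T@np.array([.5676,.2074,pt[2]])-Rt.T@pt; print("resid tool",g)
```

```text
[0.56836945 0.20707192 0.24674876] [0.36  0.933 0.   ] 68.90600505222777
[302 240  26  34 759] [314.22002635 256.51778656] [0.56866371 0.20871175 0.20335396] ((0.5684301853179932, 0.20764902234077454), (0.0215829499065876, 0.01562376320362091), 68.36576080322266)
((0.5686372518539429, 0.20817317068576813), (0.02135937102138996, 0.015432248823344707), 68.45712280273438)
resid tool [ 2.91735537e-05 -8.35965550e-04 -5.81485726e-07]
```

>>> {"fn": "drive_tool", "kwargs": {"moves": [{"x":0.03,"y":0,"z":4,"wx":0,"wy":0,"wz":0},{"x":0.03,"y":0,"z":7,"wx":0,"wy":0,"wz":0},{"x":0.03,"y":0,"z":9,"wx":0,"wy":0,"wz":0},{"x":0.03,"y":0,"z":9,"wx":0,"wy":0,"wz":0},{"x":0.03,"y":0,"z":9,"wx":0,"wy":0,"wz":0}]}}

```text
t: 3.15
ee_pos: [0.5688, 0.2076, 0.1571]
tcp_rot: [0.0, 0.825, 0.566, 0.001]
ft_force: [0.2, -0.3, 0.1]
opening: 0.0928
finger_force: 0.0
```

>>> {"fn": "drive_tool", "kwargs": {"moves": [{"x":0,"y":0,"z":0,"wx":0,"wy":0,"wz":0},{"x":0,"y":0,"z":0,"wx":0,"wy":0,"wz":0},{"x":0,"y":0,"z":0,"wx":0,"wy":0,"wz":0},{"x":0,"y":0,"z":0,"wx":0,"wy":0,"wz":0},{"x":0,"y":0,"z":0,"wx":0,"wy":0,"wz":0},{"x":0,"y":0,"z":0,"wx":0,"wy":0,"wz":0},{"x":0,"y":0,"z":0,"wx":0,"wy":0,"wz":0},{"x":0,"y":0,"z":0,"wx":0,"wy":0,"wz":0},{"x":0,"y":0,"z":0,"wx":0,"wy":0,"wz":0},{"x":0,"y":0,"z":0,"wx":0,"wy":0,"wz":0}], "jaw": 255}}

```text
t: 4.15
ee_pos: [0.5679, 0.2073, 0.1557]
tcp_rot: [0.0, 0.825, 0.566, -0.0]
ft_force: [0.3, 0.2, 0.2]
opening: 0.0181
finger_force: 0.0
```

>>> {"fn": "drive_tool", "kwargs": {"moves": [{"x":0,"y":0,"z":0,"wx":0,"wy":0,"wz":0},{"x":0,"y":0,"z":0,"wx":0,"wy":0,"wz":0},{"x":0,"y":0,"z":0,"wx":0,"wy":0,"wz":0},{"x":0,"y":0,"z":0,"wx":0,"wy":0,"wz":0}], "jaw": 255}}

```text
t: 4.55
ee_pos: [0.5679, 0.2073, 0.1557]
tcp_rot: [0.0, 0.825, 0.566, -0.0]
ft_force: [1.0, -0.3, -1.3]
opening: 0.0157
finger_force: 30.0
```

>>> {"fn": "drive_tool", "kwargs": {"moves": [{"x":0,"y":0,"z":-1,"wx":0,"wy":0,"wz":0},{"x":0,"y":0,"z":-2.5,"wx":0,"wy":0,"wz":0},{"x":0,"y":0,"z":-4.5,"wx":0,"wy":0,"wz":0},{"x":0,"y":0,"z":-6.5,"wx":0,"wy":0,"wz":0},{"x":0,"y":0,"z":-8.5,"wx":0,"wy":0,"wz":0},{"x":0,"y":0,"z":-10.5,"wx":0,"wy":0,"wz":0},{"x":0,"y":0,"z":-12.5,"wx":0,"wy":0,"wz":0},{"x":0,"y":0,"z":-13.5,"wx":0,"wy":0,"wz":0},{"x":0,"y":0,"z":-14,"wx":0,"wy":0,"wz":0},{"x":0,"y":0,"z":-14,"wx":0,"wy":0,"wz":0}]}}

```text
t: 5.55
ee_pos: [0.5679, 0.2074, 0.2961]
tcp_rot: [-0.0, 0.825, 0.566, 0.0]
ft_force: [-0.0, 0.6, -1.1]
opening: 0.016
finger_force: 30.0
```

Run:
```python
from h import *
pt,Rt=tool(); print(pt,Rt.round(4))
yaw=np.degrees(np.arctan2(Rt[1,0],Rt[0,0]))
p,d=grab("wrist"); c=cam("wrist"); P=cloud(d,c)
# handle top in tool frame
T=(P-pt)@Rt
m=((abs(T[...,0])<.02)&(abs(T[...,1])<.015)&(T[...,2]<-.0375)&(T[...,2]>-.056)).astype(np.uint8)
n,l,st,ce=cv2.connectedComponentsWithStats(m); i=1+st[1:,4].argmax(); X=T[l==i]; print(yaw,st[i],X.mean(0),X[:,2].min(),cv2.minAreaRect(X[:,:2].astype(np.float32)))
tp,td=grab("top"); sp,sd=grab("side")
a=cv2.resize(p[180:400,200:440],(400,367)); 
q=cam("side"); uv=proj(q,pt)[0].astype(int); b=sp[max(0,uv[1]-70):uv[1]+100,max(0,uv[0]-90):uv[0]+90]; b=cv2.resize(b,(390,368))
cv2.imwrite("pics/g.png",np.hstack([a,cv2.resize(b,(390,367))]))
```

```text
[0.56792689 0.2074004  0.29608526] [[ 3.596e-01  9.331e-01  4.000e-04]
 [ 9.331e-01 -3.596e-01  3.000e-04]
 [ 5.000e-04  3.000e-04 -1.000e+00]]
68.92183034623979 [ 276  296   79   27 1647] [ 0.00823785 -0.00028817 -0.04462103] -0.0551499234274956 ((0.007091037929058075, -8.37789848446846e-05), (0.029676955193281174, 0.008668594062328339), 89.15283203125)
```

View pics/g.png

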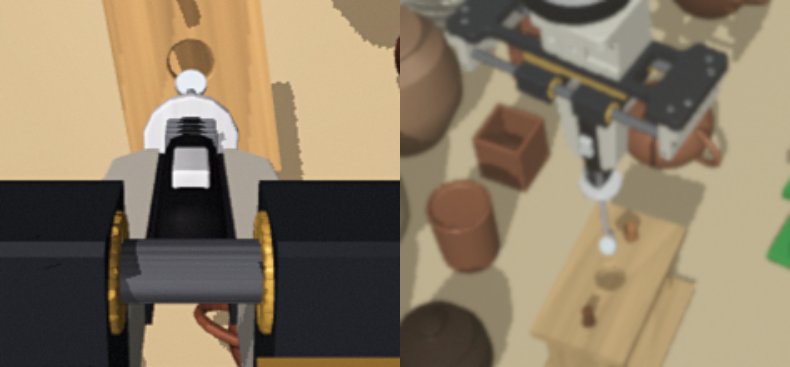

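The wand is held squarely: the collar, switch and mirror are in line in the wrist view (190,60–165), and the stand hole is empty. Now I'll measure tilt from the collar and mirror in the tool frame, and refine the pot from the fresh top and side frames.

Run:
```python
from h import *
pt,Rt=tool()
for n in("wrist","side","top"):
    p,d,c=load(n); P=cloud(d,c); T=(P-pt)@Rt
    k=(d>0)&(np.hypot(T[...,0],T[...,1])<.03)
    for nm,a,b in(("collar",.028,.041),("stem",.05,.11),("mirror",.115,.14)):
        m=k&(T[...,2]>a)&(T[...,2]<b)
        X=T[m]
        if len(X)>8: print(n,nm,len(X),X.mean(0).round(4),np.median(X,0).round(4), circ(X,.017) if nm=="collar" else "", X.max(0).round(4),X.min(0).round(4))
for n in("wrist",):
    p,d,c=load(n); print(proj(c,pt+Rt@[0,0,.0317]),proj(c,pt+Rt@[0,0,.1257]))
for n in("top","side"):
    p,d,c=load(n); P=cloud(d,c); Q=P-[.56,-.046,0]; r=np.hypot(Q[...,0],Q[...,1])
    B=P[(r<.056)&(P[...,2]>.03)&(P[...,2]<.06)&(p[...,2]>p[...,0]+15)]
    print(n,"rim",circ(P[(r<.03)&(abs(P[...,2]-.086)<.005)]),"tip",P[(r>.08)&(r<.11)&(abs(P[...,2]-.083)<.01)&(Q[...,0]>0)].mean(0), "body",len(B),circ(B))
```

```text
wrist collar 970 [0.0084 0.0002 0.0312] [ 0.0097 -0.      0.031 ] [-0.00353237  0.00019912  0.02      ] [0.0171 0.0164 0.0361] [-0.0037 -0.0159  0.0291]
wrist stem 16 [0.0024 0.0003 0.0987] [0.0025 0.0003 0.0986]  [0.0028 0.0023 0.1029] [ 0.0016 -0.0016  0.0945]
wrist mirror 220 [0.0006 0.0002 0.1249] [ 6.000e-04 -1.000e-04  1.248e-01]  [0.0055 0.0075 0.1312] [-0.005  -0.0077  0.1195]
side collar 153 [ 0.0059 -0.0051  0.0333] [ 0.0079 -0.0071  0.0331] [-0.00183683  0.00335727  0.02      ] [0.0179 0.016  0.0394] [-0.0135 -0.0172  0.0281]
side stem 47 [ 0.0018 -0.001   0.0828] [ 0.002  -0.001   0.0839]  [0.0042 0.0021 0.1093] [-0.0048 -0.003   0.0594]
side mirror 58 [-0.0003 -0.0002  0.1261] [-0.0005 -0.0002  0.1263]  [0.0072 0.0079 0.1338] [-0.0087 -0.0083  0.1172]
top collar 70 [-0.0112  0.0025  0.0323] [-0.0114  0.0028  0.0323] [ 0.00290372 -0.00118619  0.02      ] [-0.0028  0.0153  0.0376] [-0.0168 -0.0142  0.0287]
top mirror 25 [-0.0017 -0.0004  0.1238] [-0.002  -0.0024  0.1233]  [0.0044 0.0074 0.1304] [-0.0092 -0.0078  0.1161]
[[314.06120839 265.05404271]] [[314.10585717 229.26403976]]
top rim [ 0.55988126 -0.04718192  0.01902918] tip [ 0.62936896 -0.09820815  0.08427392] body 539 [ 0.55997274 -0.04727879  0.04949125]
side rim [ 19.31665276 -21.58040308  28.53859715] tip [nan nan nan] body 360 [ 0.55834002 -0.04192081  0.04744118]<stdin>:15: RuntimeWarning: Mean of empty slice.
  ret = um.true_divide(
```

Tilt is negligible: the mirror is at (0.6, 0.2, 125) mm in the tool frame. Next I'll carry the wand over the mouth at this height and turn it towards the spout.

>>> {"fn": "drive_tool", "kwargs": {"moves": [{"x":-1.5,"y":0.5,"z":0,"wx":0,"wy":0,"wz":0.1},{"x":-4,"y":1.4,"z":0,"wx":0,"wy":0,"wz":0.23},{"x":-6,"y":2.1,"z":0,"wx":0,"wy":0,"wz":0.36},{"x":-8,"y":2.8,"z":0,"wx":0,"wy":0,"wz":0.49},{"x":-10,"y":3.5,"z":0,"wx":0,"wy":0,"wz":0.62},{"x":-12,"y":4.2,"z":0,"wx":0,"wy":0,"wz":0.75},{"x":-14,"y":4.9,"z":0,"wx":0,"wy":0,"wz":0.88},{"x":-16,"y":5.6,"z":0,"wx":0,"wy":0,"wz":1.01},{"x":-18,"y":6.3,"z":0,"wx":0,"wy":0,"wz":1.14},{"x":-19.5,"y":6.8,"z":0,"wx":0,"wy":0,"wz":1.27},{"x":-21,"y":7.4,"z":0,"wx":0,"wy":0,"wz":1.4},{"x":-22,"y":7.7,"z":0,"wx":0,"wy":0,"wz":1.52},{"x":-23,"y":8.1,"z":0,"wx":0,"wy":0,"wz":1.64},{"x":-23.6,"y":8.3,"z":0,"wx":0,"wy":0,"wz":1.74},{"x":-23.96,"y":8.39,"z":0,"wx":0,"wy":0,"wz":1.8},{"x":-23.96,"y":8.39,"z":0,"wx":0,"wy":0,"wz":1.836},{"x":-23.96,"y":8.39,"z":0,"wx":0,"wy":0,"wz":1.836},{"x":-23.96,"y":8.39,"z":0,"wx":0,"wy":0,"wz":1.836},{"x":-23.96,"y":8.39,"z":0,"wx":0,"wy":0,"wz":1.836}]}}

```text
t: 7.6
ee_pos: [0.56, -0.0461, 0.2957]
tcp_rot: [-0.0, 0.951, -0.311, -0.0]
ft_force: [0.4, 0.7, -1.5]
opening: 0.0161
finger_force: 30.0
```

Run:
```python
from h import *
s=arm.read_state(); print(s["t"],np.round(s["qpos"],2),s["opening"])
pt,Rt=tool(); print(pt,Rt.round(4)[:,0],np.degrees(np.arctan2(Rt[1,0],Rt[0,0])),Rt[:,2])
p,d=grab("wrist"); c=cam("wrist"); P=cloud(d,c)
Q=P-[.56,-.0465,0]; r=np.hypot(Q[...,0],Q[...,1])
R_=P[(r<.028)&(abs(P[...,2]-.086)<.004)]; print("rim",len(R_),circ(R_))
S=P[(r>.085)&(r<.11)&(abs(P[...,2]-.083)<.012)&(Q[...,0]>0)]; print("tip",len(S),S.mean(0))
print("uv mouth",proj(c,[.56,-.0465,.086]),"mirror",proj(c,pt+Rt@[0,0,.125]))
cv2.imwrite("pics/m.png",p); grab("top"); grab("side")
```

```text
7.6 [-0.7   0.47  1.02  1.92 -0.48  1.01 -1.67] 0.016103243135335222
[ 0.56004659 -0.04607664  0.29567241] [ 8.070e-01 -5.906e-01 -2.000e-04] -36.19918073241625 [-1.18381232e-04  1.46398548e-04 -9.99999982e-01]
rim 358 [ 0.55970358 -0.04789893  0.01890334]
tip 141 [ 0.63158688 -0.1009135   0.08490081]
uv mouth [[314.11799289 211.03752555]] mirror [[313.68977013 229.12841629]]
```

View pics/m.png

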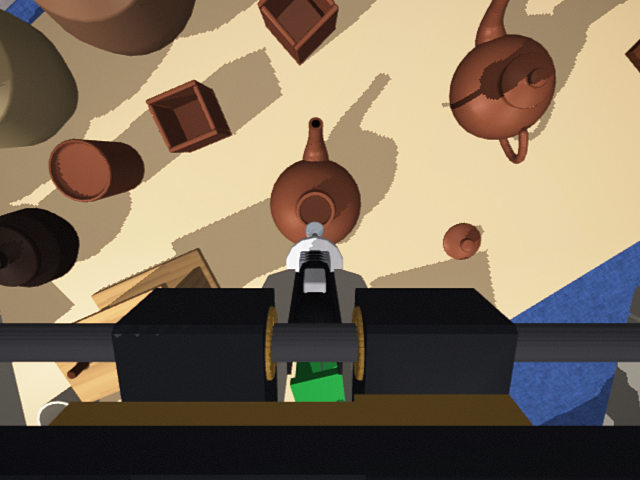

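The mouth is at (315,208) and the spout tip at (316,122), almost straight up the wrist image, so the yaw is right. The mirror is at (314,229). I'll shift 1.2 mm along tool y and go down to just above the rim, then compare mirror and rim directly in each camera.

>>> {"fn": "drive_tool", "kwargs": {"moves": [{"x":0,"y":0.12,"z":1.5,"wx":0,"wy":0,"wz":0},{"x":0,"y":0.12,"z":3.5,"wx":0,"wy":0,"wz":0},{"x":0,"y":0.12,"z":5.5,"wx":0,"wy":0,"wz":0},{"x":0,"y":0.12,"z":6.3,"wx":0,"wy":0,"wz":0},{"x":0,"y":0.12,"z":6.5,"wx":0,"wy":0,"wz":0},{"x":0,"y":0.12,"z":6.5,"wx":0,"wy":0,"wz":0},{"x":0,"y":0.12,"z":6.5,"wx":0,"wy":0,"wz":0}]}}

```text
t: 8.45
ee_pos: [0.5597, -0.0476, 0.2314]
tcp_rot: [-0.0, 0.95, -0.311, 0.001]
ft_force: [-0.5, -0.6, -1.4]
opening: 0.0159
finger_force: 30.0
```

```bash
cat > chk.py <<'E'
from h import *
s=arm.read_state(); pt,Rt=tool(); print(s["t"],pt,np.degrees(np.arctan2(Rt[1,0],Rt[0,0])),s["ft_force"])
ims=[]
for n in("wrist","side","top"):
    p,d=grab(n); c=cam(n); P=cloud(d,c); T=(P-pt)@Rt; r=np.hypot(T[...,0],T[...,1])
    M=T[(d>0)&(r<.012)&(abs(T[...,2]-.125)<.010)]
    zr=pt[2]-.086; k=T[(d>0)&(r<.026)&(r>.015)&(abs(T[...,2]-zr)<.0025)]
    print(n,"mirror",len(M),((M.max(0)+M.min(0))/2).round(4) if len(M) else"", M.mean(0).round(4) if len(M) else "","rim",len(k),circ(k).round(4) if len(k)>20 else "")
    S=T[(d>0)&(T[...,0]>.08)&(T[...,0]<.105)&(abs(T[...,1])<.02)&(abs(T[...,2]-(pt[2]-.083))<.01)]
    H=T[(d>0)&(T[...,0]<-.06)&(T[...,0]>-.09)&(abs(T[...,1])<.025)&(abs(T[...,2]-(pt[2]-.055))<.02)]
    print("  tip",len(S),S.mean(0).round(4) if len(S) else "","handle",len(H),H.mean(0).round(4) if len(H) else "")
    u,v=proj(c,pt+Rt@[0,0,.12])[0].astype(int); u=min(max(u,45),594); v=min(max(v,45),434)
    ims.append(cv2.resize(p[v-45:v+45,u-45:u+45],(260,260),interpolation=cv2.INTER_CUBIC))
import sys; cv2.imwrite(f"pics/{sys.argv[1]}.png",np.hstack(ims))
E
python3 chk.py c1
```

```text
8.45 [ 0.55974111 -0.04761942  0.23137172] -36.284050502924046 [-0.49510315 -0.55758878 -1.39341101]
wrist mirror 221 [-0.0005  0.0009  0.1266] [-1.00e-04  6.00e-04  1.26e-01] rim 465 [-0.      0.0001  0.0189]
  tip 303 [8.710e-02 1.000e-04 1.466e-01] handle 0 
side mirror 17 [-0.0034 -0.0031  0.1244] [-0.0039 -0.0033  0.1239] rim 42 [-0.0013 -0.0018  0.0188]
  tip 33 [ 0.0849 -0.003   0.1493] handle 61 [-0.0752 -0.003   0.1789]
top mirror 0   rim 0 
  tip 0  handle 0
```

View pics/c1.png

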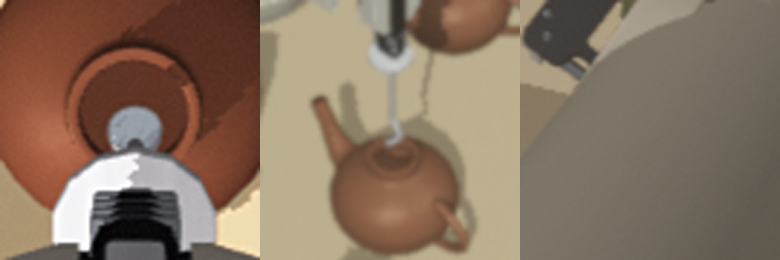

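The mirror sits over the mouth centre, within 1 mm of the rim centre in the wrist view, and the spout tip is 0.1 mm off the facing line. Now I'll lower it.

>>> {"fn": "drive_tool", "kwargs": {"moves": [{"x":0,"y":-0.03,"z":0.5,"wx":0,"wy":0,"wz":0},{"x":0,"y":-0.03,"z":1,"wx":0,"wy":0,"wz":0},{"x":0,"y":-0.03,"z":1.6,"wx":0,"wy":0,"wz":0},{"x":0,"y":-0.03,"z":2.2,"wx":0,"wy":0,"wz":0},{"x":0,"y":-0.03,"z":2.8,"wx":0,"wy":0,"wz":0},{"x":0,"y":-0.03,"z":3.4,"wx":0,"wy":0,"wz":0},{"x":0,"y":-0.03,"z":4,"wx":0,"wy":0,"wz":0},{"x":0,"y":-0.03,"z":4.6,"wx":0,"wy":0,"wz":0},{"x":0,"y":-0.03,"z":5.2,"wx":0,"wy":0,"wz":0},{"x":0,"y":-0.03,"z":5.8,"wx":0,"wy":0,"wz":0},{"x":0,"y":-0.03,"z":6.3,"wx":0,"wy":0,"wz":0},{"x":0,"y":-0.03,"z":6.6,"wx":0,"wy":0,"wz":0},{"x":0,"y":-0.03,"z":6.75,"wx":0,"wy":0,"wz":0},{"x":0,"y":-0.03,"z":6.75,"wx":0,"wy":0,"wz":0},{"x":0,"y":-0.03,"z":6.75,"wx":0,"wy":0,"wz":0},{"x":0,"y":-0.03,"z":6.75,"wx":0,"wy":0,"wz":0}]}}

```text
t: 10.2
ee_pos: [0.5597, -0.0471, 0.1635]
tcp_rot: [-0.0, 0.95, -0.311, 0.0]
ft_force: [-0.6, -0.4, -0.6]
opening: 0.0164
finger_force: 30.0
```

```bash
python3 chk.py c2
python3 - <<'E'
from h import *
pt,Rt=tool(); p,d,c=load("side"); P=cloud(d,c); T=(P-pt)@Rt
print(proj(c,pt))
for a,b in((.027,.042),(.05,.075)):
    X=T[(d>0)&(np.hypot(T[...,0],T[...,1])<.022)&(T[...,2]>a)&(T[...,2]<b)]; print(len(X),X.min(0).round(4),X.max(0).round(4),X.mean(0).round(4))
s=arm.read_state(); print(s["ft_force"],s["moment"],s["finger_force"])
E
```

```text
10.2 [ 0.55968046 -0.04712009  0.1635014 ] -36.27575330158726 [-0.56641162 -0.42088663 -0.63429541]
wrist mirror 221 [-0.0004  0.0011  0.126 ] [-1.000e-04  7.000e-04  1.262e-01] rim 565 [0.0003 0.0004 0.0191]
  tip 528 [0.0872 0.0004 0.0791] handle 0 
side mirror 0   rim 50 [-0.0004 -0.0015  0.0189]
  tip 35 [ 0.0851 -0.0023  0.0816] handle 59 [-0.0744 -0.0027  0.1103]
top mirror 0   rim 0 
  tip 0  handle 0 
[[320.05332653 182.27591142]]
91 [-0.0187 -0.0189  0.0271] [0.0141 0.0152 0.0388] [-0.0049 -0.006   0.0334]
12 [-0.0038 -0.004   0.0566] [0.0011 0.0007 0.0733] [-0.0017 -0.002   0.0633]
[-0.24333192 -0.70768365 -0.85803123] [-0.00537462  0.15317469  0.01602509] 29.98357504606247
```

View pics/c2.png

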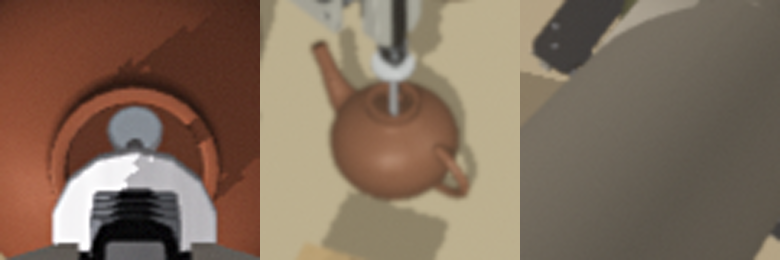

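The mirror is at strainer height (37.5–38 mm). It is within 1 mm of the mouth centre and faces the spout to within about 0.5°. There is no contact force and the grip is firm, so I'm handing in.

```bash
python3 -c "
from plant import arm
print(arm.finish_job())"
```

```text
the job is handed in; nothing more can be done
None
```

The job is handed in at about 10 s: the wand is held upright and centred in the open teapot's mouth, its mirror level with the strainer and facing the spout, with no contact seen in the force readings or pictures; the judge's result was not shown.

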